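Let the cedar balls down the shoe-cabinet chute

TASK

Push the walnut tray fully home under the mouth of the birch chute, against its stop rail. Then swing the chute's gate lever open until it points at the brass marker pin, so that both cedar balls roll down into the tray, and leave it there. Do not shift the marker or anything else lying about.

Things in the scene. Friction and masses are not known exactly. Their poses are not given: they have to be found in the camera images.
- chute: Fixed birch chute, 130 mm wide, open on top, walls 10 mm thick, 45 high. Origin on the steel top under its centre line; y axis level, uphill along the chute; x sideways, away from the robot; z up. Its floor, tipped 4 degrees so that balls keep to the far wall, climbs from 65 mm height at the open mouth (y = -0.05) by 0.234 m per m to y = 0.33; a top shelf, 150 mm high, follows to y = 0.475.
- tray_home (a point): Fixed point on the steel top where the tray's origin is when home: chute frame (0, -0.13, 0), axes as the chute's. There the tray's far side touches the robot-side face (x = 0.0705 in the chute frame) of the birch stop rail, 35 mm high, which runs along y from -0.215 to 0.055. Along y a miss of up to 35 mm does not matter.
- gate_pivot (a point): Upright axis of gate lever and marker, above the chute's robot-side wall at chute frame (-0.06, 0.06), 174 mm over the steel top; axes as the chute's. Under the lever, on the robot side of the chute, lies an aluminium dial plate: top at 150 mm, chute frame x -0.216 to -0.066, y 0.015 to 0.225.
- gate (a joint): Gate opening in rad: 0 = closed (lever along chute -x, towards the robot), growing clockwise seen from above as the lever swings towards chute +y (uphill); end stop 1.57. Starts at 0 to 0.06. Dry friction 0.25 N m (2.8 N at the grip); stays where left. A 70 mm vane below turns with it, swinging downhill in the chute; balls pass from about 0.75 on.
- gate_grip (a point): Middle of the lever's upright black round grip: 24 mm diameter, 180 to 225 mm above the steel top, 90 mm from the pivot axis. It stands on the dark steel lever bar: 14 mm wide, 168 to 180 mm high, reaching 116 mm from the axis. The point's x axis runs along the lever from grip to pivot, z up.
- marker_pin (a point): Top centre of the brass pin (12 mm diameter, 152 to 200 mm above the steel top) at the end of the flat brass marker arm on the dial plate, 134 mm from the pivot axis, just beyond the lever's end. x axis from pin to pivot: parallel to gate_grip's x when the lever points at the pin. Stiff (1 N m); stands at an opening of 0.85 to 1.45 rad, new each time.
- tray: Low loose open walnut tray, 140 (x) x 200 (y) mm, 45 mm high, walls and floor 7 mm thick, about 0.6 kg. Origin at the centre of its underside; axes within 7 degrees of the chute's. It starts 50 to 100 mm short of home, on the robot side.
- cedar_a_center (a point): Centre of the lower of two plain turned cedar shoe-freshener balls, 60 mm diameter, 50 g, waiting in the chute uphill of the closed gate.
- cedar_b_center (a point): Centre of the upper of two plain turned cedar shoe-freshener balls, 60 mm diameter, 50 g, waiting in the chute uphill of the closed gate.
- shoe_tree: Bystander, leave alone: spring-loaded beech shoe tree, 187 x 60 x 48 mm, lying on the steel top; origin at the centre of its underside.
- heel_grip: Bystander, leave alone: U-shaped blue silicone heel grip, 75 x 75 x 35 mm, lying on the steel top; origin at the centre of its underside.
- shoehorn: Bystander, leave alone: bone-white plastic shoehorn, 215 x 50 x 10 mm, lying on the steel top; origin at the centre of its underside.
- door_key: Bystander, leave alone: brass door key, 70 x 28 x 5 mm, lying on the steel top; origin at the centre of its underside.
- shoe_brush: Bystander, leave alone: wooden shoe brush, 160 x 50 x 44 mm, lying on the steel top; origin at the centre of its underside.

How it is judged:
By the outcome, as a careful person would: the job done as asked, in the order asked, and still so for the second after the job is handed in, with the robot touching nothing.
It also fails if it takes over 54 s, if anything falls off the work surface, if the arm or the gripper's body presses on something with over 40 N, if the wrist force passes 120 N, or if a joint passes its speed limit or range.

ROBOT

A 6-joint arm with a two-finger parallel gripper is mounted at the origin on the work surface. World frame = base frame: x ahead of the robot, y to its left, z up, the work surface at z = 0. Lengths are in m, angles in rad, forces in N, time in s.
With the tool pointing down it reaches from about 0.4 to 0.825 m from the base axis. Payload 7 kg.
Tool frame: the origin (TCP) lies on the centre line of the jaws, within the pads' length; the fingertips stand 22 mm ahead of it and the grasp point (between the pads) lies 3 mm ahead of it; z points along the fingers, y is the line along which they close (so a half turn about z gives the same grasp; the last joint's range is limited). The gripper opens to 88 mm and grips with 3 to 60 N. Pads are 19 mm wide; open, the fingers measure 130 mm over their backs; the gripper's body (78 mm by 193 mm) begins 47 mm behind the grasp point.
Start: joints at [0.288, 0.359, 0.012, 0, -1.224, -0.288], TCP at [0.675, -0, 0.249] pointing down, gripper open.
Joint ranges: [-3.07, 3.07], [-1.43, 2.12], [-1.02, 1.25], [-3.03, 1.67], [-3.05, -0], [-3.03, 3.03]. Speed limits (rad/s): [2.39, 2.39, 3.01, 3.14, 3.14, 3.14].

INTERFACE

Orientations are given as [roll, pitch, yaw] about the fixed x, y, z axes, in that order (R = Rz(yaw) Ry(pitch) Rx(roll)).
In Python, from station import arm gives the robot as it stands.
- The arm moves only by the tool arm_command, never from a script. Its argument "series" is one flat list of numbers, 7 for each row, row after row: the turn, a rotation vector about the tool's x, y, z each as a share of 90 degrees, from -1 to 1, then the shift along the tool's x, y, z each as a share of 0.1 m, from -1 to 1, then the opening, from 0 (shut) to 1 (fully open). A call has 1 to 8 rows; each row is the pose to reach, as a shift and turn from the pose commanded when the call began, along the tool's axes at that moment; what a row does not reach only later rows make up. A row lasts 1/8 s, in which the tool goes at most 62.5 mm and 10.7 degrees, less where a joint would pass 70% of its speed; a pose out of reach is approached as far as the arm can. A call with a number of a shift or a turn outside -1 to 1 is refused whole. A call with a gripper value outside its range is refused whole. The fingers move at their own pace and stop on an object; "force" is the grip in N (left out, the last holds). Time passes only in rows, so rows that repeat a pose let the fingers close. It gives the time, the measured TCP pose, the force, the opening and the grip force at its end, in the units of the state.
- arm.get_state(): the state, without advancing time (a new reading comes with each control period).
- arm.grab_frame(name): name is "scene" or "side" or "wrist"; returns the picture (480x640x3 uint8, blue, green, red); there is no depth.
- arm.camera_model(name): a dict with "fovy" (degrees; the focal length in pixels is half the picture's height over the tangent of half this angle, whatever the lens; pixels are square), "cx", "cy" (the principal point, pixels), "pose" (4x4, takes a point from camera to world coordinates). Camera axes: x right, y down, z forward; pixel columns grow to the right and rows downward; lengths in m; the calibration is good to about 2 mm. A picture is of the moment at which its call begins: read the wrist's pose just before it. camera_model takes no time and is no camera call; for the wrist camera it gives the pose at the moment of the call.
- arm.job_done(): hands the job in; it is judged then, once.
The state is a dict: "t": time; "q": joint angles; "qd": joint speeds; "joint_efforts": joint torques, N m; "eef_pos": TCP position; "ee_rot": TCP orientation; "force": force on the tool from outside, world axes, zero at the start; "moment": the same for the moment, N m; "width": finger opening in m; "gripper_force": force on a finger pad.
Only numpy, scipy, OpenCV 4.12 (cv2) and the standard library are available. Lean on these libraries where they do the work, as an engineer would, in place of code of your own. Each camera call takes 0.05 s, during which the arm holds its last target. There are 200 camera calls.

## Working session

There is one attempt and no reset: what is moved stays moved. The work goes in short steps, Python scripts to look and compute and a tool call to move; the robot and the scene stay as the last step left them, time stands still between calls to the robot, and variables do not carry over. Pictures are saved under pics/ and viewed, at most 10 in all, crops included, and the job is handed in when it is done.

Besides the shell and the picture viewer there is one more tool, called after "Call:" as name(argument=value, ...) on one line, values as JSON. arm_command: Moves the arm, as the interface text tells. Its arguments: {"type":"object","properties":{"series":{"type":"array"},"force":{"type":"number"}},"required":["series"]}

```bash
mkdir -p pics; python3 - <<'E'
from station import arm
import cv2
for n in("scene","side"):
    cv2.imwrite(f"pics/{n}0.png",arm.grab_frame(n)); m=arm.camera_model(n); print(n,m["fovy"],m["cx"],m["cy"]);print(m["pose"])
s=arm.get_state();print(s["t"],s["eef_pos"],s["ee_rot"],s["width"])
E
```

```text
scene 49.81231408344667 325.1654875764098 238.50193470901178
[[-0.76669272  0.35317257 -0.53614496  1.11838091]
 [ 0.64200324  0.41686291 -0.64347273  0.65229679]
 [-0.00375797 -0.83755266 -0.54634369  0.73207476]
 [ 0.          0.          0.          1.        ]]
side 56.959892596519275 315.5981734674784 243.97187593965228
[[ 0.75682334 -0.32135244  0.56916697 -0.08739982]
 [-0.65354151 -0.38549787  0.65136386 -0.75404056]
 [ 0.01009529 -0.86494162 -0.50177095  0.67137942]
 [ 0.          0.          0.          1.        ]]
0.1 [ 6.74585325e-01 -1.41092468e-05  2.47707092e-01] [ 3.14007017e+00 -1.32522633e-04 -1.57091200e+00] 0.08770175535574212
```

View pics/scene0.png

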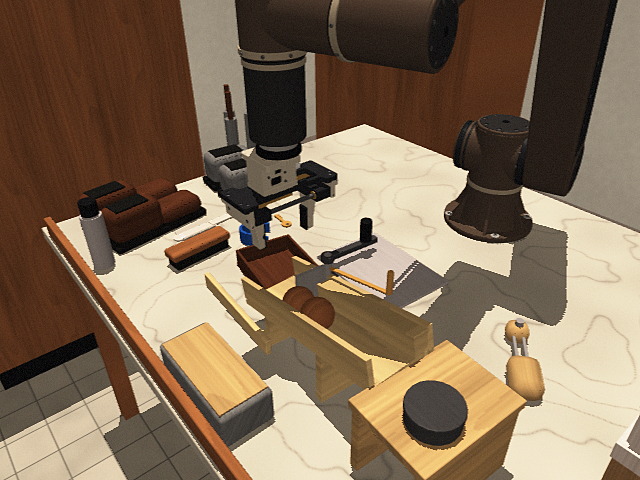

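View pics/side0.png

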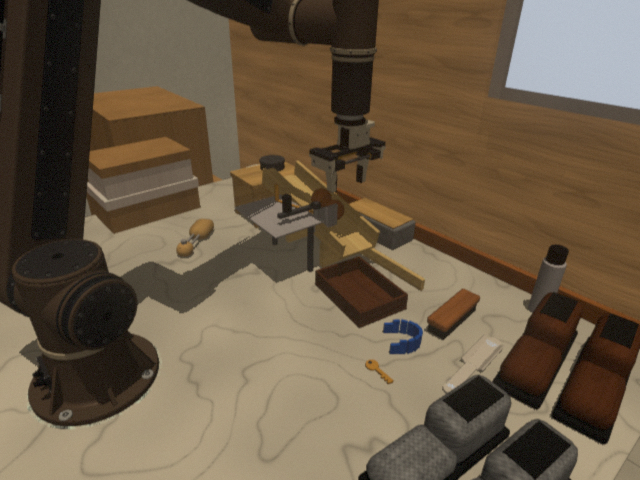

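The scene view shows the tray near (270,262), grip (366,230), pin (390,282), and balls (298,300)/(318,312). In the side view the tray is at (360,290), the grip at (287,203), and the heel grip (404,335) sits right next to the tray. I'll enlarge both.

```bash
python3 - <<'E'
import cv2
a=cv2.imread("pics/scene0.png")[200:400,190:450];cv2.imwrite("pics/c1.png",cv2.resize(a,None,fx=3,fy=3,interpolation=cv2.INTER_CUBIC))
a=cv2.imread("pics/side0.png")[150:350,225:485];cv2.imwrite("pics/c2.png",cv2.resize(a,None,fx=3,fy=3,interpolation=cv2.INTER_CUBIC))
E
```

```text
(no output)
```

View pics/c1.png

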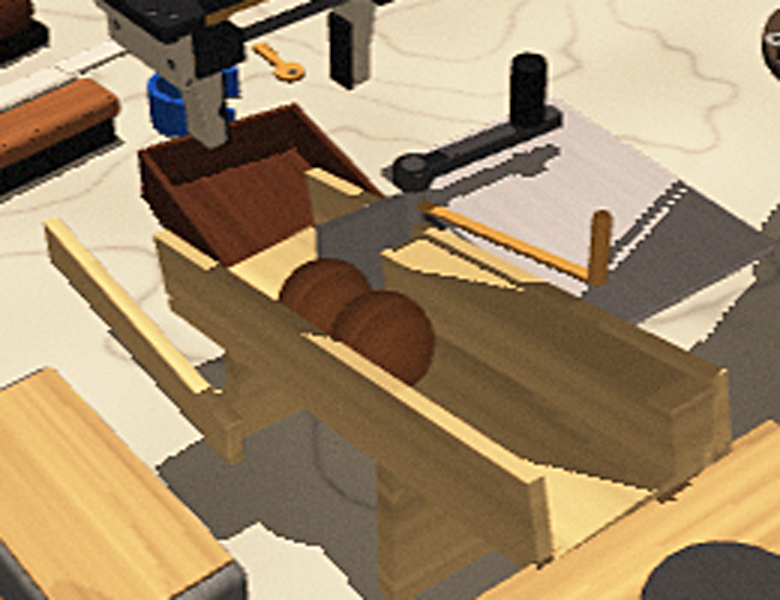

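View pics/c2.png

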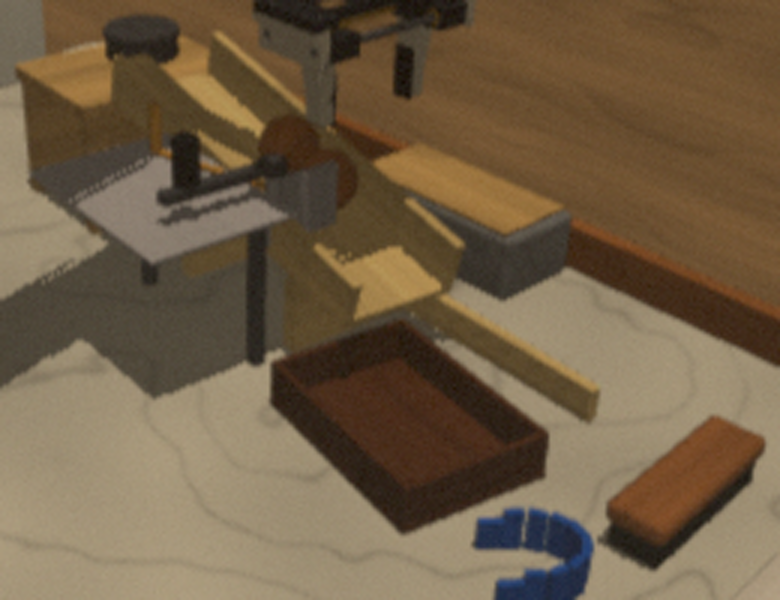

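Tray, rail, lever and pin are all clear in the crops. I'll turn those pixels into positions using the known heights.

```bash
cat > h.py <<'E'
from station import arm
import numpy as np
M={n:arm.camera_model(n) for n in("scene","side")}
OFF={"scene":(190,200),"side":(225,150)}
def ray(n,u,v,full=False):
    if not full: u=OFF[n][0]+u/3;v=OFF[n][1]+v/3
    m=M[n];f=240/np.tan(np.radians(m["fovy"]/2));T=m["pose"]
    d=T[:3,:3]@[(u-m["cx"])/f,(v-m["cy"])/f,1]
    return T[:3,3],d
def plane(n,u,v,z,**k):
    o,d=ray(n,u,v,**k);return o+d*(z-o[2])/d[2]
def tri(p,q):
    o1,d1=ray("scene",*p);o2,d2=ray("side",*q)
    s=np.linalg.lstsq(np.c_[d1,-d2],o2-o1,rcond=None)[0];a=o1+s[0]*d1;b=o2+s[1]*d2
    return (a+b)/2,np.linalg.norm(a-b)
E
python3 - <<'E'
from h import *
np.set_printoptions(precision=4,suppress=True)
for k,p,q in[("grip .225",(528,60),(185,138)),("pin .2",(601,213),(154,106)),("boss",(410,160),(274,160))]: print(k,*tri(p,q))
print("grip",plane("scene",528,60,.225),plane("side",185,138,.225));print("pin",plane("scene",601,213,.2),plane("side",154,106,.2))
for k,u,v,z in[("L",273,368,.045),("F",404,490,.045),("R",547,435,.045),("B",400,322,.045),("Lb",273,403,0),("Fb",404,532,0),("Rb",545,475,0),("railend",590,391,.035),("railup",440,303,.035)]: print("side",k,plane("side",u,v,z))
for k,u,v,z in[("rail near rob",241,422,.035),("rail far rob",58,220,.035),("rail far out",45,224,.035),("rail near out",227,430,.035),("mouth far",157,236,.11),("mouth near out?",310,170,.11),("tray L",140,150,.045),("tray B",296,104,.045)]: print("scene",k,plane("scene",u,v,z))
E
```

```text
grip .225 [0.5197 0.0536 0.2235] 0.0023902011604486953
pin .2 [0.5759 0.1742 0.1984] 0.002431211438823553
boss [0.6087 0.0431 0.1808] 0.0020948922626190854
grip [0.5203 0.0559 0.225 ] [0.5183 0.0498 0.225 ]
pin [0.5764 0.1763 0.2   ] [0.5742 0.1698 0.2   ]
side L [ 0.529  -0.0514  0.045 ]
side F [ 0.4974 -0.2365  0.045 ]
side R [ 0.6326 -0.2615  0.045 ]
side B [ 0.6646 -0.0686  0.045 ]
side Lb [ 0.5376 -0.0423  0.    ]
side Fb [ 0.5033 -0.2345  0.    ]
side Rb [ 0.6405 -0.2595  0.    ]
side railend [ 0.7205 -0.2375  0.035 ]
side railup [ 0.7293 -0.058   0.035 ]
scene rail near rob [0.7412 0.0359 0.035 ]
scene rail far rob [ 0.724  -0.2269  0.035 ]
scene rail far out [ 0.7339 -0.2288  0.035 ]
scene rail near out [0.7519 0.036  0.035 ]
scene mouth far [ 0.7254 -0.0748  0.11  ]
scene mouth near out? [ 0.6033 -0.0701  0.11  ]
scene tray L [ 0.635  -0.2537  0.045 ]
scene tray B [ 0.5016 -0.2283  0.045 ]
```

```bash
python3 - <<'E'
from h import *
np.set_printoptions(precision=4,suppress=True)
for u,v,z in[(475,530,.035),(500,590,.035),(590,560,.035),(530,512,.035)]: print("heel",plane("side",u,v,z))
for u,v in[(366,364),(392,380)]: print("key",plane("side",u,v,.005,full=True))
# tool-frame moves: from now to target, R0 current
from scipy.spatial.transform import Rotation as R
s=arm.get_state();R0=R.from_euler("xyz",s["ee_rot"])
for p,y in[((.465,-.170,.249),-.065),]:
    print((R0.inv().apply(np.array(p)-s["eef_pos"]))/.1,(R0.inv()*R.from_euler("xyz",[np.pi,0,y])).as_rotvec()/(np.pi/2))
E
```

```text
heel [ 0.5135 -0.2933  0.035 ]
heel [ 0.4799 -0.3459  0.035 ]
heel [ 0.5515 -0.367   0.035 ]
heel [ 0.5597 -0.3061  0.035 ]
key [ 0.4276 -0.326   0.005 ]
key [ 0.4355 -0.3887  0.005 ]
[ 1.7001  2.0957 -0.0095] [ 0.0008  0.0007 -0.9587]
```

Call:
arm_command(series=[0, 0, -0.959, 1, 1, 0, 0.8, 0, 0, -0.959, 1, 1, 0, 0.8, 0, 0, -0.959, 1, 1, 0, 0.8, 0, 0, -0.959, 1, 1, 0, 0.8, 0, 0, -0.959, 1, 1, 0, 0.8, 0, 0, -0.959, 1, 1, 0, 0.8, 0, 0, -0.959, 1, 1, 0, 0.8, 0, 0, -0.959, 1, 1, 0, 0.8])

```text
t: 1.1
eef_pos: [0.5747, -0.1, 0.2482]
ee_rot: [3.142, 0.001, -0.065]
force: [0.1, 0.6, 0.7]
width: 0.0701
gripper_force: 0.0
```

Call:
arm_command(series=[0, 0, 0, -0.5, 0.4, 0, 0.8, 0, 0, 0, -1, 0.77, 0, 0.8, 0, 0, 0, -1, 0.77, 0.4, 0.8, 0, 0, 0, -1, 0.77, 0.8, 0.8, 0, 0, 0, -1, 0.77, 1, 0.8, 0, 0, 0, -1, 0.77, 1, 0.8])

```text
t: 1.85
eef_pos: [0.4685, -0.1698, 0.1471]
ee_rot: [3.141, 0.004, -0.071]
force: [-0.1, 0.2, 0.3]
width: 0.0702
gripper_force: 0.0
```

Call:
arm_command(series=[0, 0, 0, 0, 0, 0.4, 0.8, 0, 0, 0, 0, 0, 0.8, 0.8, 0, 0, 0, 0, 0, 1, 0.8, 0, 0, 0, 0, 0, 1, 0.8])

```text
t: 2.35
eef_pos: [0.4695, -0.1698, 0.0482]
ee_rot: [3.141, 0.002, -0.071]
force: [-0.3, 0.7, -0.1]
width: 0.0699
gripper_force: 0.0
```

```bash
python3 - <<'E'
from h import *
import cv2
cv2.imwrite("pics/s1.png",cv2.resize(arm.grab_frame("side")[170:370,265:525],None,fx=3,fy=3,interpolation=cv2.INTER_CUBIC));print(arm.get_state()["eef_pos"])
E
```

```text
[ 0.47032182 -0.1697867   0.04916656]
```

View pics/s1.png

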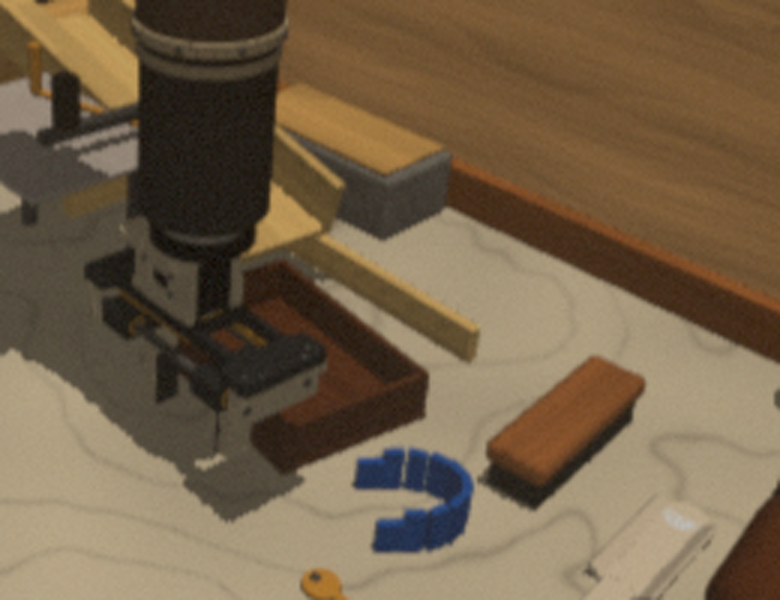

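The fingers are behind the tray's robot-side wall (near (215,430)) and clear of the blue heel grip. Next: lower 15 mm and push along the chute's x.

Call:
arm_command(series=[0, 0, 0, 0, 0, 0.14, 0.8, 0, 0, 0, 0.1, 0, 0.14, 0.8, 0, 0, 0, 0.2, 0, 0.14, 0.8, 0, 0, 0, 0.3, 0, 0.14, 0.8, 0, 0, 0, 0.4, 0, 0.14, 0.8, 0, 0, 0, 0.5, 0, 0.14, 0.8, 0, 0, 0, 0.6, 0, 0.14, 0.8, 0, 0, 0, 0.7, 0, 0.14, 0.8])

```text
t: 3.4
eef_pos: [0.5394, -0.1747, 0.0344]
ee_rot: [-3.142, 0.002, -0.07]
force: [-5.7, 0.2, 2.3]
width: 0.0699
gripper_force: 2.7
```

Call:
arm_command(series=[0, 0, 0, 0.06, 0, 0, 0.8, 0, 0, 0, 0.12, 0, 0, 0.8, 0, 0, 0, 0.18, 0, 0, 0.8, 0, 0, 0, 0.24, 0, 0, 0.8, 0, 0, 0, 0.24, 0, 0, 0.8])

```text
t: 4.03
eef_pos: [0.5647, -0.1764, 0.0345]
ee_rot: [-3.142, -0.001, -0.071]
force: [-0.8, -0.4, 0.2]
width: 0.0701
gripper_force: 0.3
```

Call:
arm_command(series=[0, 0, 0, 0.03, 0, 0, 0.8, 0, 0, 0, 0.06, 0, 0, 0.8, 0, 0, 0, 0.08, 0, 0, 0.8])

```text
t: 4.4
eef_pos: [0.5711, -0.1769, 0.0346]
ee_rot: [-3.142, 0.001, -0.071]
force: [-5.5, 1.0, 4.2]
width: 0.07
gripper_force: 2.6
```

Call:
arm_command(series=[0, 0, 0, 0.02, 0, 0, 0.8, 0, 0, 0, 0.04, 0, 0, 0.8])

```text
t: 4.65
eef_pos: [0.5742, -0.1773, 0.0345]
ee_rot: [3.142, 0.003, -0.071]
force: [-10.7, 2.2, 8.6]
width: 0.0702
gripper_force: 5.8
```

Force is rising, so it's probably touching the rail.

Call:
arm_command(series=[0, 0, 0, 0.02, 0, 0, 0.8, 0, 0, 0, 0.03, 0, 0, 0.8, 0, 0, 0, 0.03, 0, 0, 0.8])

```text
t: 5.03
eef_pos: [0.5743, -0.1774, 0.0343]
ee_rot: [3.141, 0.007, -0.071]
force: [-15.2, 1.8, 11.8]
width: 0.0698
gripper_force: 8.0
```

```bash
python3 - <<'E'
from h import *
import cv2
a=cv2.resize(arm.grab_frame("side")[190:310,290:450],None,fx=3.5,fy=3.5,interpolation=cv2.INTER_CUBIC)
b=cv2.resize(arm.grab_frame("scene")[210:370,190:310],(240,320),interpolation=cv2.INTER_CUBIC)
o=np.zeros((420,800,3),np.uint8);o[:420,:560]=a;o[:320,560:]=b
cv2.imwrite("pics/s2.png",o)
E
```

```text
(no output)
```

View pics/s2.png

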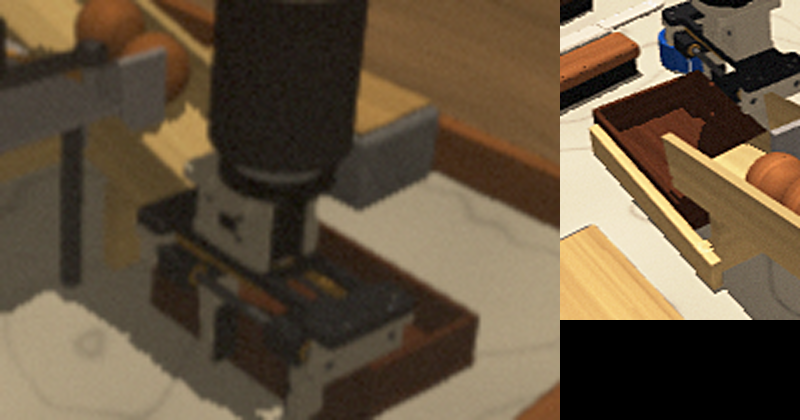

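The scene inset shows the tray lying along the rail at (600,130)-(710,240). The TCP stopped while the force went up to 15 N, so the tray is home. I'll back off and rise.

Call:
arm_command(series=[0, 0, 0, -0.15, 0, 0, 0.8, 0, 0, 0, -0.4, 0, 0, 0.8, 0, 0, 0, -0.4, 0, -0.3, 0.8, 0, 0, 0, -0.4, 0, -0.7, 0.8, 0, 0, 0, -0.4, 0, -1, 0.8, 0, 0, 0, -0.4, 0, -1, 0.8])

```text
t: 5.88
eef_pos: [0.5413, -0.1746, 0.1378]
ee_rot: [-3.141, -0.008, -0.07]
force: [-0.1, -0.5, -0.4]
width: 0.0699
gripper_force: 0.0
```

Call:
arm_command(series=[0, 0, 0, 0, 0, -0.5, 0.8, 0, 0, 0, 0, 0, -1, 0.8, 0, 0, 0, 0, -0.3, -1, 0.8, 0, 0, 0, 0, -0.7, -1, 0.8, 0, 0, 0, 0, -1, -1, 0.8, 0, 0, 0, 0, -1, -1, 0.8])

```text
t: 6.62
eef_pos: [0.5462, -0.0731, 0.2341]
ee_rot: [-3.141, -0.001, -0.069]
force: [0.1, 0.7, -1.3]
width: 0.0702
gripper_force: 0.0
```

```bash
python3 - <<'E'
from h import *
import cv2
from scipy.spatial.transform import Rotation as R
s=arm.get_state();m=arm.camera_model("wrist");np.save("w.npy",m["pose"]);print(m["fovy"],m["cx"],m["cy"],m["pose"])
cv2.imwrite("pics/w1.png",arm.grab_frame("wrist"))
cv2.imwrite("pics/s3.png",arm.grab_frame("scene"))
print(s["eef_pos"],s["ee_rot"],R.from_euler("xyz",s["ee_rot"]).inv().apply(np.array([.5197,.0536,.26])-s["eef_pos"])/.1)
E
```

```text
68.22148574488358 322.8077132821262 248.87208400909088 [[-0.06905735 -0.96038047 -0.27000079  0.61879025]
 [-0.99761184  0.06612686  0.01994618 -0.07764671]
 [-0.00130162  0.27073342 -0.96265348  0.37058823]
 [ 0.          0.          0.          1.        ]]
[ 0.54618614 -0.07309328  0.23414827] [-3.14101322e+00 -1.12535843e-03 -6.85536642e-02] [-0.35073299 -1.24596373 -0.25819026]
```

View pics/w1.png

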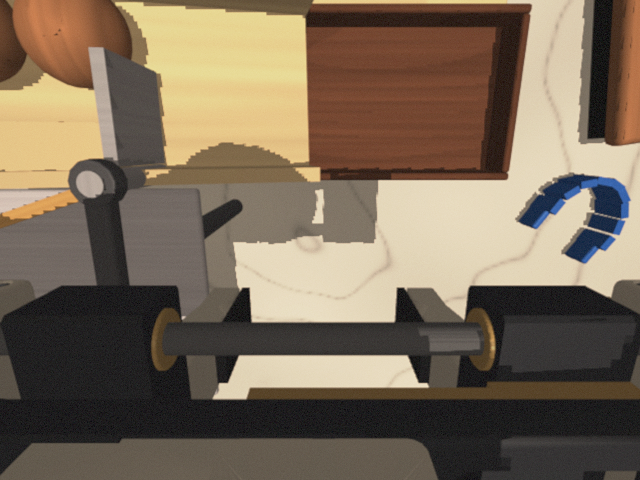

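The wrist view shows the tray flush along the rail (top edge at row 8) and the pivot boss cap at (90,182). I'll compute the pivot from it.

```bash
python3 - <<'E'
from h import *
m=arm.camera_model("wrist");M["wrist"]=m;m["pose"]=np.load("w.npy")
for z in(.18,.186,.19):print("piv",plane("wrist",90,182,z,full=True)[:2])
for u,v in[(307,10),(529,8),(507,178),(320,178)]:print("tray",plane("wrist",u,v,.045,full=True)[:2])
E
```

```text
piv [0.61062775 0.04709056]
piv [0.61088472 0.04316365]
piv [0.61105603 0.0405457 ]
tray [ 0.72698114 -0.0719962 ]
tray [ 0.71602157 -0.24946495]
tray [ 0.58237204 -0.24144021]
tray [ 0.59401749 -0.07296368]
```

Call:
arm_command(series=[0, 0, 0, 0, -0.3, -0.27, 1, 0, 0, 0.02, -0.2, -0.6, -0.27, 1, 0, 0, 0.03, -0.35, -1, -0.27, 1, 0, 0, 0.03, -0.35, -1, -0.27, 1])

```text
t: 7.22
eef_pos: [0.5175, 0.0285, 0.2616]
ee_rot: [-3.141, -0.001, -0.117]
force: [-0.4, -0.5, 1.0]
width: 0.0873
gripper_force: 0.0
```

Call:
arm_command(series=[0, 0, 0, 0, -0.25, 0, 1, 0, 0, 0, 0, -0.25, 0.2, 1, 0, 0, 0, 0, -0.25, 0.5, 1, 0, 0, 0, 0, -0.25, 0.51, 1, 0, 0, 0, 0, -0.25, 0.51, 0.4, 0, 0, 0, 0, -0.25, 0.51, 0.2, 0, 0, 0, 0, -0.25, 0.51, 0.1, 0, 0, 0, 0, -0.25, 0.51, 0.1], force=8)

```text
t: 8.22
eef_pos: [0.5209, 0.0522, 0.211]
ee_rot: [-3.141, -0.001, -0.118]
force: [1.1, -0.7, 0.1]
width: 0.0529
gripper_force: 0.0
```

Call:
arm_command(series=[0, 0, 0, 0, 0, 0, 0.1, 0, 0, 0, 0, 0, 0, 0.1, 0, 0, 0, 0, 0, 0, 0.1, 0, 0, 0, 0, 0, 0, 0.1], force=8)

```text
t: 8.72
eef_pos: [0.5207, 0.0527, 0.2105]
ee_rot: [-3.141, 0.0, -0.118]
force: [-1.6, 3.8, 0.5]
width: 0.0238
gripper_force: 8.0
```

The grip is held (23.8 mm). I'll swing along the arc.

Call:
arm_command(series=[0, 0, 0.0637, 0.0045, -0.09, 0, 0.1, 0, 0, 0.1273, 0.018, -0.179, 0, 0.1, 0, 0, 0.191, 0.04, -0.266, 0, 0.1, 0, 0, 0.2546, 0.071, -0.35, 0, 0.1, 0, 0, 0.3183, 0.11, -0.4315, 0, 0.1, 0, 0, 0.382, 0.157, -0.508, 0, 0.1, 0, 0, 0.382, 0.157, -0.508, 0, 0.1])

```text
t: 9.6
eef_pos: [0.5412, 0.1014, 0.2102]
ee_rot: [3.14, 0.002, -0.719]
force: [-7.1, 4.5, 4.2]
width: 0.0237
gripper_force: 8.0
```

Call:
arm_command(series=[0, 0, 0.0637, 0.0045, -0.09, 0, 0.1, 0, 0, 0.1273, 0.018, -0.179, 0, 0.1, 0, 0, 0.191, 0.04, -0.266, 0, 0.1, 0, 0, 0.2546, 0.071, -0.35, 0, 0.1, 0, 0, 0.3183, 0.11, -0.4315, 0, 0.1, 0, 0, 0.35, 0.133, -0.47, 0, 0.1, 0, 0, 0.35, 0.133, -0.47, 0, 0.1])

```text
t: 10.48
eef_pos: [0.5829, 0.129, 0.2101]
ee_rot: [3.141, 0.002, -1.268]
force: [-3.7, 8.0, -0.0]
width: 0.0243
gripper_force: 8.0
```

```bash
python3 - <<'E'
from h import *
import cv2
s=arm.get_state();m=arm.camera_model("wrist");np.save("w.npy",m["pose"])
w=arm.grab_frame("wrist");sc=arm.grab_frame("scene")
a=cv2.resize(sc[200:340,190:450],None,fx=3,fy=3,interpolation=cv2.INTER_CUBIC)
o=np.zeros((600,800,3),np.uint8);o[:420,:780]=a;o[420:,:240]=cv2.resize(w,(240,180));cv2.imwrite("pics/s4.png",o)
print(s["eef_pos"],s["ee_rot"],s["force"])
E
```

```text
[0.58293661 0.12902308 0.2101116 ] [ 3.14133594e+00  2.06947281e-03 -1.26819777e+00] [-3.69474187  8.01146219 -0.03581486]
```

View pics/s4.png

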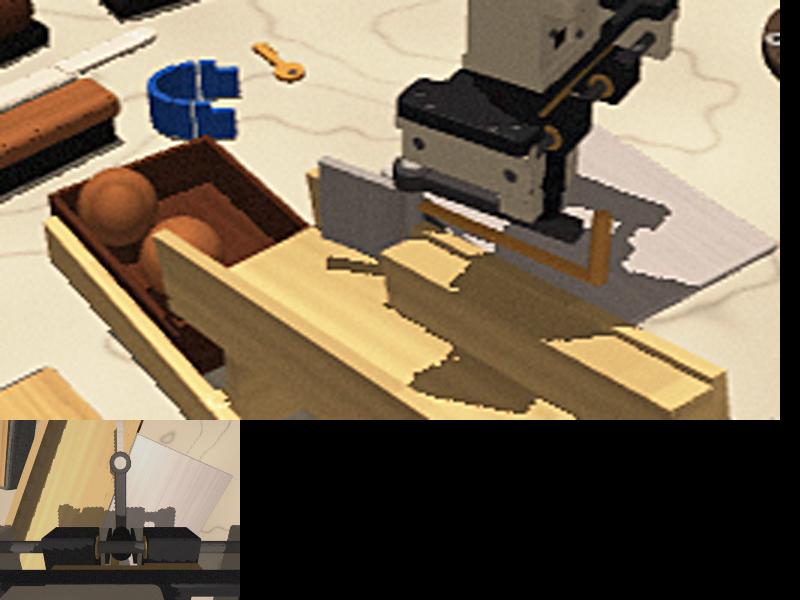

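Both balls are already in the tray (118,207)/(183,245), and the pin (603,215) hasn't moved. The three TCP readings put the pivot at (0.610,0.043) and the lever at 1.263. The corrected pin bearing is 1.320, so about 0.057 rad remains.

Call:
arm_command(series=[0, 0, 0.018, 0.001, -0.026, 0, 0.1, 0, 0, 0.036, 0.0015, -0.051, 0, 0.1, 0, 0, 0.036, 0.0015, -0.051, 0, 0.1, 0, 0, 0.036, 0.0015, -0.051, 0, 0.1])

```text
t: 11.08
eef_pos: [0.5877, 0.1303, 0.2101]
ee_rot: [3.141, 0.002, -1.324]
force: [-4.1, 8.5, 0.4]
width: 0.0237
gripper_force: 8.0
```

Call:
arm_command(series=[0, 0, 0, 0, 0, 0, 0.6, 0, 0, 0, 0, 0, 0, 0.6, 0, 0, 0, 0, 0, 0, 0.6, 0, 0, 0, 0, 0, -0.2, 0.6, 0, 0, 0, 0, 0, -0.5, 0.6, 0, 0, 0, 0, 0, -1, 0.6, 0, 0, 0, 0, 0, -1, 0.6])

```text
t: 11.95
eef_pos: [0.5901, 0.129, 0.3153]
ee_rot: [-3.134, 0.001, -1.324]
force: [0.3, 0.3, -0.5]
width: 0.053
gripper_force: 0.0
```

Call:
arm_command(series=[0, 0, 0, 0.5, 0, -0.2, 0.6, 0, 0, 0, 1, 0, -0.4, 0.6, 0, 0, 0, 1, 0, -0.4, 0.6, 0, 0, 0, 1, 0, -0.4, 0.6])

```text
t: 12.45
eef_pos: [0.6123, 0.0315, 0.3498]
ee_rot: [3.141, 0.0, -1.325]
force: [-0.3, -0.1, -0.6]
width: 0.0526
gripper_force: 0.0
```

```bash
python3 - <<'E'
from h import *
import cv2
sc=arm.grab_frame("scene");si=arm.grab_frame("side")
o=np.zeros((600,800,3),np.uint8);o[:360,:780]=cv2.resize(sc[200:320,190:450],(780,360),interpolation=cv2.INTER_CUBIC)
o[360:,:480]=cv2.resize(si[160:280,245:485],(480,240),interpolation=cv2.INTER_CUBIC);cv2.imwrite("pics/s5.png",o)
print(arm.get_state()["eef_pos"])
E
```

```text
[0.61220071 0.0323467  0.34968152]
```

View pics/s5.png

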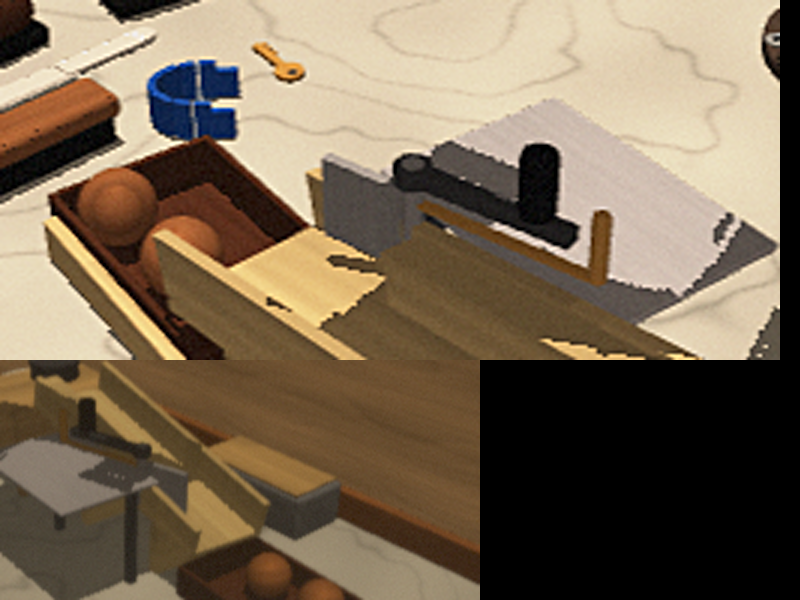

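Both balls are in the tray, the grip top is now at (540,150), the pin top is still at (601,213), and the bystanders are unmoved. I'll check the angle numerically.

```bash
python3 - <<'E'
from h import *
b=np.array([-.0004,.0032]);p=np.array([.6102,.0432])
for k,u,v,z in[("grip",540,149,.225),("pin",601,214,.2),("leverend",566,236,.18)]:
    q=plane("scene",u,v,z)[:2]-b;d=q-p;print(k,q,np.hypot(*d),np.arctan2(d[1],-d[0]))
E
```

```text
grip [0.58453879 0.12943292] 0.0899700778087837 1.2815610424349524
pin [0.57752091 0.1737426 ] 0.13457077323305108 1.3255044994533574
leverend [0.58814189 0.15764672] 0.11655304379153861 1.3803941765329026
```

Grip and pin agree to within 0.04 rad, but this view is marginal for the angle. I'll check from above with the wrist camera.

Call:
arm_command(series=[0, 0, 0, -0.5, 0, 0, 0.6, 0, 0, 0, -1, 0, 0, 0.6, 0, 0, 0, -1, 0, 0, 0.6])

```text
t: 12.92
eef_pos: [0.5871, 0.1324, 0.35]
ee_rot: [3.141, 0.0, -1.32]
force: [0.1, 0.4, 0.5]
width: 0.0526
gripper_force: 0.0
```

Call:
arm_command(series=[0, 0, 0, -0.5, 0, 0, 0.6, 0, 0, 0, -1, 0, 0, 0.6, 0, 0, 0, -1, 0, 0, 0.6, 0, 0, 0, -1, 0, 0, 0.6])

```text
t: 13.42
eef_pos: [0.5635, 0.2261, 0.3502]
ee_rot: [3.141, -0.0, -1.323]
force: [0.1, -0.1, 0.1]
width: 0.0524
gripper_force: 0.0
```

```bash
python3 - <<'E'
from h import *
import cv2
s=arm.get_state();m=arm.camera_model("wrist");np.save("w.npy",m["pose"])
w=arm.grab_frame("wrist");print(s["eef_pos"],s["ee_rot"])
# predicted pixels
f=240/np.tan(np.radians(m["fovy"]/2));T=np.linalg.inv(m["pose"])
for p in[(.6102,.0432,.186),(.5877,.1303,.225),(.5772,.1735,.2)]:
    c=T@[*p,1];print(m["cx"]+f*c[0]/c[2],m["cy"]+f*c[1]/c[2])
cv2.imwrite("pics/w2.png",cv2.resize(w[60:330,190:450],(578,600),interpolation=cv2.INTER_CUBIC))
E
```

```text
[0.56349096 0.22606181 0.35018453] [ 3.14092787e+00 -4.43436215e-04 -1.32287048e+00]
321.84875972810204 -17.223091245043292
322.5613936552466 109.30150767971975
322.0686662564058 172.68988572576444
```

View pics/w2.png

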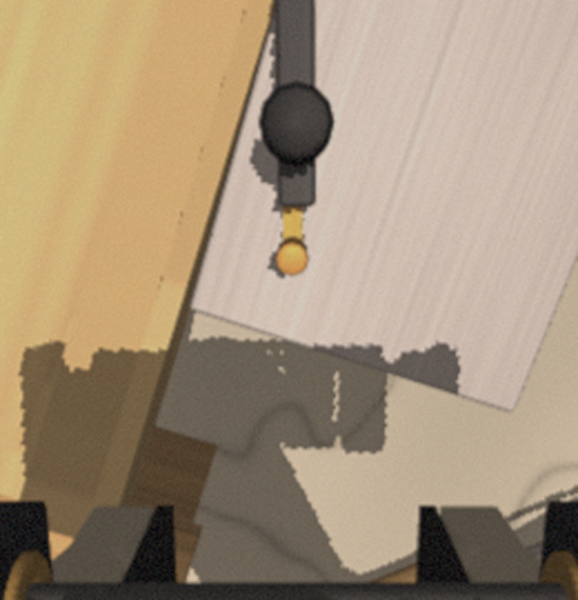

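From above, the lever's centre line (column 296) points at the pin (292,257) to within about 0.012 rad (1.6 mm). The arm is clear of everything, so I'm handing it in.

```bash
python3 -c "
from station import arm
print(arm.job_done())"
```

```text
the job is handed in; nothing more can be done
None
```

I pushed the tray home against its rail and swung the gate lever to within about 0.012 rad of the marker pin. Both balls rolled into the tray, nothing else appeared to have moved in the pictures, and I handed the job in at about 13.5 s; no verdict came back.

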